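# Draw a long spatula out through the short lid opening of a dust box

## Robot

A 7-joint arm with a two-finger parallel gripper is mounted at the origin on the work surface. World frame = base frame: x ahead of the robot, y to its left, z up, the work surface at z = 0. Lengths are in m, angles in degrees, forces in N, time in s.
With the tool pointing down it reaches from about 0.425 to 0.875 m from the base axis. Payload 4.7 kg.
Tool frame: the origin (TCP) lies midway between the tips of the shut fingers; the grasp point (between the pads) lies 19 mm behind it (env.tcp_to_grasp is the distance from the TCP to the grasp point, in m); z points along the fingers, x is the direction in which the jaws open and shut, and the axes are right-handed (so a half turn about z gives the same grasp; the last joint's range is limited). The gripper opens to 87 mm and grips with 3 to 60 N. Pads are 19 mm wide; open, the fingers measure 117 mm over their backs; the gripper's body (75 mm by 190 mm) begins 51 mm behind the grasp point.
Start: joints at [-72.244, 18.392, -4.016, 83.108, 1.295, 78.541, -3.26], TCP at [0.19, 0.622, 0.223] pointing down, gripper open.
Joint ranges: [-163.93, 163.93], [-17.29, 119.83], [-79.2, 71.16], [3.27, 140.29], [-89.18, 269.18], [5.43, 117.66], [-154.24, 154.24]. Speed limits (degrees/s): [147.25, 147.25, 180, 180, 180, 180, 180].

## Interface

Orientations are given as [roll, pitch, yaw] about the fixed x, y, z axes, in that order (R = Rz(yaw) Ry(pitch) Rx(roll)).
In Python, from cell import env, viewer gives the robot as it stands.
- The arm moves only by the shell command python3 -m pendant 'ROWS' [OPENING] [FORCE]. ROWS is JSON, a list of rows, each a list of 6 numbers: the shift along the tool's x, y, z each as a share of 0.1 m, from -1 to 1, then the turn, a rotation vector about the tool's x, y, z each as a share of 90 degrees, from -1 to 1. A call has exactly 8 rows; each row is the pose to reach, as a shift and turn from the pose commanded when the call began, along the tool's axes at that moment; what a row does not reach only later rows make up. A row lasts 1/8 s, in which the tool goes at most 62.5 mm and 10.7 degrees, less where a joint would pass 70% of its speed; a pose out of reach is approached as far as the arm can. A call with a number of a shift or a turn outside -1 to 1 is refused whole. A call with a gripper value outside its range is refused whole. OPENING is the finger opening in mm, from 0 to 87, set as the call begins (- or left out, the last holds). The fingers move at their own pace and stop on an object; FORCE is the grip in N (left out, the last holds). Time passes only in rows, so rows that repeat a pose let the fingers close, or fill a call up. It gives the time, the measured TCP pose, the force and the opening at its end, in the units of the state.
- env.get_obs(): the state, without advancing time (a new reading comes with each control period).
- viewer.read_camera(name): name is "scene" or "top" or "wrist"; returns a dict with "frame" (420x560x3 uint8, red, green, blue), "fx", "fy", "cx", "cy" (pixels), "k1" (the pictures are not rectified: a ray, as slopes to the right and down, at radius r is drawn at 1 + k1 r^2 times it, then the intrinsics apply), "view" (4x4, takes a point from world to camera coordinates); the wrist camera has in their place "hand_eye" (4x4, takes a point from camera to tool coordinates, whose origin is the TCP and whose axes are the tool frame's). Camera axes: x right, y down, z forward; pixel columns grow to the right and rows downward; lengths in m; the calibration is good to about 2 mm. A picture is of the moment at which its call begins: read the wrist's pose just before it. There is no depth.
- env.sign_off(): hands the job in, once; it reports no verdict.
The state is a dict: "time_s": time; "qpos": joint angles; "joint_velocities": joint speeds; "effort": joint torques, N m; "tool_pos": TCP position; "tool_rot": TCP orientation; "force": force on the tool from outside, world axes, zero at the start; "wrist_torque": the same for the moment, N m; "grip_width": finger opening in m.
Only numpy, scipy, OpenCV 4.12 (cv2) and the standard library are available. Lean on these libraries where they do the work, as an engineer would, in place of code of your own. Each camera call takes 0.05 s, during which the arm holds its last target.

## Task

A pale wooden spatula is trapped in the dust box under a yellow swing bar. Throw the bar's red-knobbed lever round from the red mark until it sits in the green-marked notch, then bring the spatula out through the lid opening, which is shorter than the spatula: raise the paddle end first and draw it out on the slant. The job ends holding: finish with the spatula still in the gripper, held still with every part of it at least 50 mm above the lid and touching nothing but the gripper, the lever still in the green notch, and the other things left where they were.

Things in the scene. Friction and masses are not known exactly. Their poses are not given: they have to be found in the camera images.
- dust_box: Fixed plywood box, grey steel lid, 370 (own x) x 170 (y) x 75 mm high; origin: centre of underside, z up. Lid 6 mm thick, top at z 75. Floor top z 8; inner wall faces x -177 and 177, y -77 and 77 mm. Past own x +45 mm the lid covers a long space where the handle lies and can dip to the floor. A solid block of equal height on the +y side (x -190 to -15, y 85 to 185) carries the lever.
- opening (a point): Centre of the lid opening at the lid's top face (box own x -50, y 0, z 75 mm); axes as the box. The opening is 190 mm along x and 130 mm along y (box own x -145 to +45, y -65 to +65).
- keeper (a joint): Lever angle (rad), counterclockwise from above. 0: closed at the red mark, yellow bar (115 long, 18 wide, 10 thick, 4 mm above the lid) across the opening over the paddle. 1.5: in the green notch, bar beside the opening. Stiff by friction (about 2 N at the knob), it stays where it is left; the notch is 0.12 rad to either side. Stops at -0.12 and, past the notch, 1.8. Starts near 0.
- lever_knob (a point): Mid-height of the lever's upright red round knob, 20 mm diameter, to pinch or push; the knob stands 18 mm above and 23 mm below this point (z 89 to 130 mm). Moves with the lever on a circle of 75 mm radius about lever_pivot.
- inner_rail (a point): Middle of the top face of the inner one of two fixed steel cross rails (12 mm wide, along box y) that carry the spatula; box own x +36, z 56 mm. The handle can rock over it. The other rail is at box own x -115, same height.
- lever_pivot (a point): Point on the lever's vertical pivot axis at the knob's mid-height (box own x -105, y 90, z 112 mm).
- green_notch (a point): Where the middle of the knob stands (z 112 mm) when the lever is in the green-marked notch.
- spatula: Loose pale wooden spatula, 300 long, 55 to 95 g. Origin: mid-length, underside; own x along it: paddle x -150 to -75 (44 wide, 7 thick), neck to x -50 (32 wide, 8 thick), handle to x +150 (22 wide, 10 thick); z up. Lies flat on both rails, underside z 56 mm, own x within 0.06 rad of the box's; paddle seen in the opening, handle end under the long covered side.
- neck (a point): On the spatula's handle just behind the neck, mid-thickness (own x -30, z 5 mm), a good place to grip across its 22 mm width; the balance point lies about 20 mm further along the handle. Axes as the spatula.
- paddle_end (a point): Middle of the paddle's free end (spatula own x -150).
- handle_end (a point): Middle of the handle's free end (spatula own x +150).
- sanding_sponge: Orange sanding sponge 60 x 45 x 25 mm lying on the lid over the covered side; leave alone. Origin under its centre.
- filler_can: Green-banded can of filler, 80 mm diameter, 75 high, left of the box; leave alone.
- belt_roll: Red-brown rolled sanding belt standing on end, 76 mm diameter, 100 high, left of the box; leave alone.
- glue_bottle: White glue bottle with orange cap, 54 mm diameter, 140 high, left of the box; leave alone.
- sanding_block: Wooden sanding block 120 x 60 x 33 mm, right of the box; leave alone.
- brush: Flat brush lying right of the box; leave alone.
- spare_spatula: Dark wooden spatula of the same shape lying on the bench right of the box; leave alone.

How it is judged:
By the outcome, as a careful person would: the job done as asked, in the order asked, and still so for the second after the job is handed in, while the arm keeps its last pose, push and grip.
It also fails if it takes over 54 s, if anything falls off the work surface, if the arm or the gripper's body presses on something with over 40 N, if the wrist force passes 120 N, or if a joint passes its speed limit or range.

## Working session

There is one attempt and no reset: what is moved stays moved. The work goes in short steps, Python scripts to look and compute and a shell command to move; the robot and the scene stay as the last step left them, time stands still between calls to the robot, and variables do not carry over. Pictures are saved under pics/ and viewed, and the job is handed in when it is done.

```bash
ls; mkdir -p pics
python3 - <<'E'
from cell import env, viewer
import cv2
for n in ["scene","top"]:
    d=viewer.read_camera(n)
    print(n,d['fx'],d['fy'],d['cx'],d['cy'],d['k1'],d['view'])
    cv2.imwrite(f'pics/{n}0.png',d['frame'][:,:,::-1])
d=viewer.read_camera("wrist");print(d['hand_eye'],d['fx'])
print(env.get_obs(), env.tcp_to_grasp)
E
```

```text
pics
scene 500.36316651618586 500.36316651618586 275.9926115998669 211.9849960186876 -0.016829693450471975 [[-0.64657893  0.76284299 -0.00250247  0.34183651]
 [ 0.61571609  0.51993318 -0.59208377 -0.25483688]
 [-0.45036583 -0.3843697  -0.80587254  1.69024567]
 [ 0.          0.          0.          1.        ]]
top 466.11080874433776 466.11080874433776 269.8328964934832 214.51527935129005 -0.13994462329652568 [[ 0.00174793 -0.99998111  0.00589269 -0.00632456]
 [-0.99510172 -0.00232178 -0.09882899  0.51297988]
 [ 0.09884081 -0.00569108 -0.99508698  1.33086022]
 [ 0.          0.          0.          1.        ]]
[[ 9.99999745e-01 -6.37142174e-04 -3.23988329e-04 -2.22479257e-04]
 [ 6.99712909e-04  9.65170804e-01  2.61619627e-01 -7.10241277e-02]
 [ 1.46015178e-04 -2.61619787e-01  9.65171003e-01 -1.61746226e-01]
 [ 0.00000000e+00  0.00000000e+00  0.00000000e+00  1.00000000e+00]] 360.56436077773003
{'time_s': 0.15, 'qpos': array([-72.24418725,  18.42898725,  -4.01622897,  83.15881843,
         1.2945159 ,  78.54108328,  -3.25864567]), 'joint_velocities': array([ 3.50582453e-03, -1.23491987e-01,  2.16906604e-02, -2.79038142e-01,
        5.91627479e-02, -2.13154858e-02, -3.76889834e-05]), 'effort': array([-2.26141578e-04, -4.91795504e+01, -4.04367372e-01, -3.12879074e+01,
       -6.37049438e-02,  4.04623349e-02,  1.13956851e-04]), 'tool_pos': array([0.18938969, 0.62135833, 0.22171668]), 'tool_rot': array([1.79995615e+02, 8.36958680e-02, 7.30554966e+01]), 'force': array([ 0.8810764 , -0.79941718,  1.20341068]), 'wrist_torque': array([ 0.00264131, -0.04253577, -0.02918786]), 'grip_width': 0.08714507716915336} 0.0187
```

View pics/scene0.png

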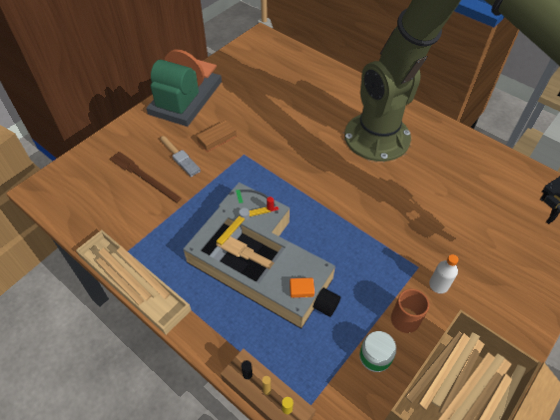

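View pics/top0.png

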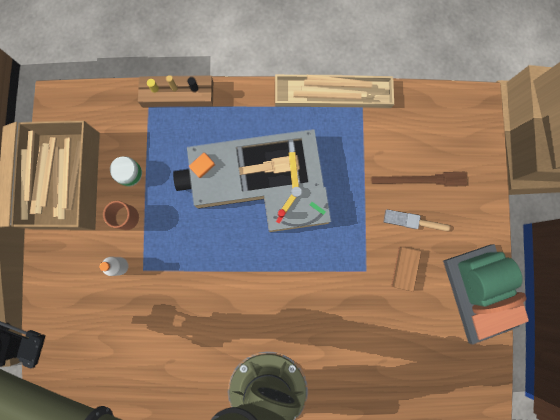

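```bash
cat > h.py <<'E'
import numpy as np, cv2, json
from cell import env, viewer
from scipy.spatial.transform import Rotation as R
def cam(n):
    o=env.get_obs(); d=viewer.read_camera(n)
    if n=='wrist':
        T=np.eye(4);T[:3,:3]=R.from_euler('xyz',o['tool_rot'],degrees=True).as_matrix();T[:3,3]=o['tool_pos']
        d['view']=np.linalg.inv(T@d['hand_eye'])
    return d
def ray(d,u,v):
    a=np.array([(u-d['cx'])/d['fx'],(v-d['cy'])/d['fy']]);s=a.copy()
    for _ in range(20): s=a/(1+d['k1']*(s@s))
    Rm=d['view'][:3,:3];t=d['view'][:3,3]
    return -Rm.T@t, Rm.T@np.array([s[0],s[1],1])
def onz(d,u,v,z):
    o,r=ray(d,u,v);return o+r*(z-o[2])/r[2]
def proj(d,p):
    c=d['view'][:3,:3]@np.asarray(p)+d['view'][:3,3];s=c[:2]/c[2];s=s*(1+d['k1']*(s@s))
    return s*d['fx']+np.array([d['cx'],d['cy']])
E
python3 - <<'E'
from h import *
for n,(x0,x1,y0,y1),k in [('top',(170,345,120,245),4.4),('scene',(175,345,175,330),3.8)]:
    d=cam(n);c=d['frame'][y0:y1,x0:x1,::-1]
    cv2.imwrite(f'pics/{n}z.png',cv2.resize(c,None,fx=k,fy=k,interpolation=cv2.INTER_CUBIC))
E
```

```text
(no output)
```

View pics/topz.png

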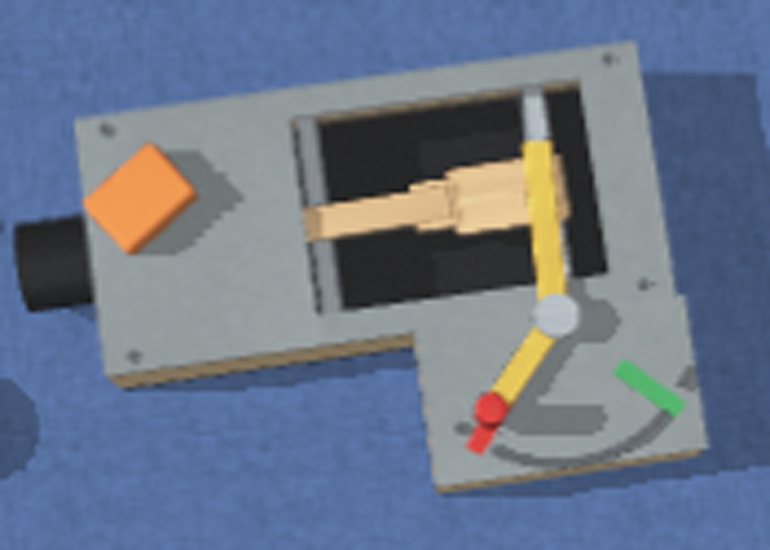

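View pics/scenez.png

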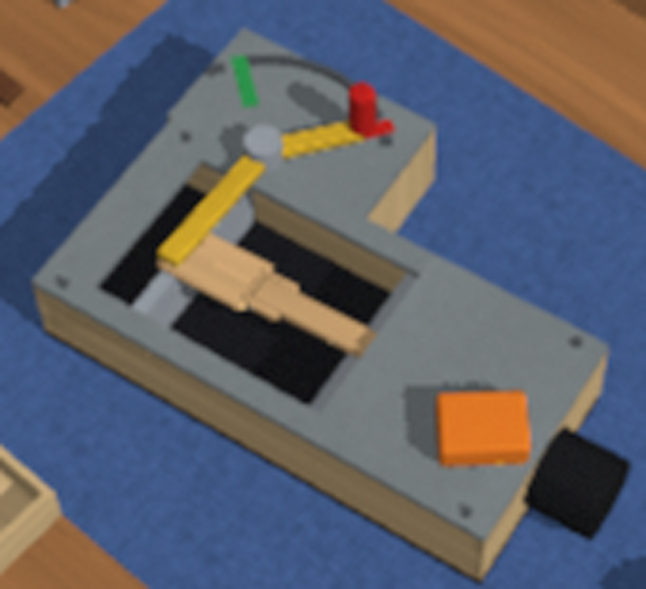

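Run:
```python
from h import *
d=cam('top')
zz=[(635,42,-185,-85),(76,120,185,-85),(108,376,185,85),(293,118,45,-65),(580,80,-145,-65),(607,272,-145,65),(322,313,45,65),(437,489,-15,185),(707,451,-190,185)]
P=np.array([onz(d,170+(a+.5)/4.4-.5,120+(b+.5)/4.4-.5,.075)[:2] for a,b,_,_ in zz]);B=np.array([[x,y] for _,_,x,y in zz])/1000
pc,bc=P.mean(0),B.mean(0)
H=(B-bc).T@(P-pc);yaw=np.arctan2(H[0,1]-H[1,0],H[0,0]+H[1,1])
r=np.array([[np.cos(yaw),-np.sin(yaw)],[np.sin(yaw),np.cos(yaw)]]);t=pc-r@bc
print('yaw',np.degrees(yaw),'t',t);print(np.round((P-(B@r.T+t))*1000,1))
np.savez('box.npz',yaw=yaw,t=t)
W=lambda x,y:r@np.array([x,y])/1000+t
piv=W(-105,90)
# knob top
hsv=cv2.cvtColor(d['frame'],cv2.COLOR_RGB2HSV)
def inv(q): return r.T@(q-t)*1000
k=onz(d,170+(491+.5)/4.4-.5,120+(406+.5)/4.4-.5,.130)[:2]; print('knob',k,inv(k),'rad',np.linalg.norm(k-piv),'piv',piv)
g=onz(d,170+650/4.4,120+388/4.4,.075)[:2];print('green mark',inv(g))
# spatula: handle edges
for a,b,n in [(320,221,'hnd'),(415,207,'hnd2'),(456,204,'padneck'),(570,183,'paddle end?'),(413,186,'neckedge top'),(417,225,'neckedge bot'),(458,233,'pn bot'),(450,176,'pn top')]:
    q=onz(d,170+(a+.5)/4.4-.5,120+(b+.5)/4.4-.5,.065)[:2];print(n,q,inv(q))
print(inv(np.array(env.get_obs()['tool_pos'][:2])))
```

```text
yaw 98.14316664750368 t [0.64460737 0.03849629]
[[-0.1  1.3]
 [-0.5 -0.9]
 [ 0.  -1.4]
 [ 0.5 -0.9]
 [-0.4  0.7]
 [ 1.6  2.7]
 [ 1.3 -2.5]
 [-1.1  0. ]
 [-1.4  1. ]]
knob [ 0.50977341 -0.03521779] [-53.87199889 143.91585154] rad 0.07430337505574815 piv [ 0.57038777 -0.07819326]
green mark [-159.61634898  142.36816917]
hnd [0.63708454 0.07368379] [35.89830451  2.46277162]
hnd2 [0.64645345 0.0120522 ] [-26.43895003   1.91826457]
padneck [ 0.6485147  -0.01457621] [-53.09083714   3.64963885]
paddle end? [ 0.66274179 -0.08880327] [-1.28584712e+02  8.00391751e-02]
neckedge top [0.6603595  0.01339988] [-27.07460464 -12.03846876]
neckedge bot [0.63456716 0.01071495] [-26.07905971  13.8741247 ]
pn bot [ 0.62936758 -0.01588911] [-51.67836817  22.78966851]
pn top [ 0.6670674  -0.01065616] [-51.83825276 -15.27126227]
[641.70052415 367.96300591]
```

```bash
python3 -m pendant '[[-0.125,0.116,0,0,0,0],[-0.25,0.232,0,0,0,0],[-0.375,0.348,0,0,0,0],[-0.5,0.464,0,0,0,0],[-0.625,0.58,0,0,0,0],[-0.75,0.696,0,0,0,0],[-0.875,0.812,0,0,0,0],[-1,0.93,0,0,0,0]]' 60 20
python3 -m pendant '[[-0.125,0.116,0,0,0,0],[-0.25,0.232,0,0,0,0],[-0.375,0.348,0,0,0,0],[-0.5,0.464,0,0,0,0],[-0.625,0.58,0,0,0,0],[-0.75,0.696,0,0,0,0],[-0.875,0.812,0,0,0,0],[-1,0.93,0,0,0,0]]'
```

```text
time_s: 1.3
tool_pos: [0.2498, 0.498, 0.2226]
tool_rot: [180.0, -0.0, 73.1]
force: [-0.5, -0.2, 0.2]
grip_width: 0.0599
time_s: 2.3
tool_pos: [0.3096, 0.3752, 0.2226]
tool_rot: [180.0, -0.0, 73.1]
force: [-0.3, 0.7, -0.4]
grip_width: 0.0599
```

```bash
python3 -m pendant '[[-0.125,0.116,0,0,0,0],[-0.25,0.232,0,0,0,0],[-0.375,0.348,0,0,0,0],[-0.5,0.464,0,0,0,0],[-0.625,0.58,0,0,0,0],[-0.75,0.696,0,0,0,0],[-0.875,0.812,0,0,0,0],[-1,0.93,0,0,0,0]]'
python3 -m pendant '[[-0.125,0.116,0,0,0,0],[-0.25,0.232,0,0,0,0],[-0.375,0.348,0,0,0,0],[-0.5,0.464,0,0,0,0],[-0.625,0.58,0,0,0,0],[-0.75,0.696,0,0,0,0],[-0.875,0.812,0,0,0,0],[-1,0.93,0,0,0,0]]'
```

```text
time_s: 3.3
tool_pos: [0.3694, 0.2525, 0.2226]
tool_rot: [180.0, -0.0, 73.1]
force: [0.1, 1.0, 0.0]
grip_width: 0.0599
time_s: 4.3
tool_pos: [0.4293, 0.1297, 0.2226]
tool_rot: [180.0, -0.0, 73.1]
force: [-0.2, -0.3, 0.6]
grip_width: 0.0597
```

```bash
python3 -m pendant '[[-0.125,0.116,0,0,0,-0.04],[-0.25,0.232,0,0,0,-0.08],[-0.375,0.348,0,0,0,-0.12],[-0.5,0.464,0,0,0,-0.16],[-0.625,0.58,0,0,0,-0.2],[-0.75,0.696,0,0,0,-0.24],[-0.875,0.812,0,0,0,-0.278],[-1,0.93,0,0,0,-0.278]]'
python3 - <<'E'
from h import *
d=cam('wrist');cv2.imwrite('pics/w1.png',d['frame'][:,:,::-1])
b=np.load('box.npz');yaw=b['yaw'];t=b['t'];r=np.array([[np.cos(yaw),-np.sin(yaw)],[np.sin(yaw),np.cos(yaw)]])
W=lambda x,y,z:np.r_[r@np.array([x,y])/1000+t,z/1000]
for n,p in [('pivot',(-105,90,112)),('o1',(45,65,75)),('o2',(-145,65,75)),('knobtop',(-53.9,143.9,130))]: print(n,proj(d,W(*p)))
E
```

```text
time_s: 5.3
tool_pos: [0.4889, 0.0068, 0.2226]
tool_rot: [180.0, 0.0, 98.1]
force: [0.0, 0.3, -0.1]
grip_width: 0.0601
pivot [169.57575896 287.07153431]
o1 [340.41932738 292.96413987]
o2 [142.57174657 292.40665755]
knobtop [223.6230445  233.15333142]
```

View pics/w1.png

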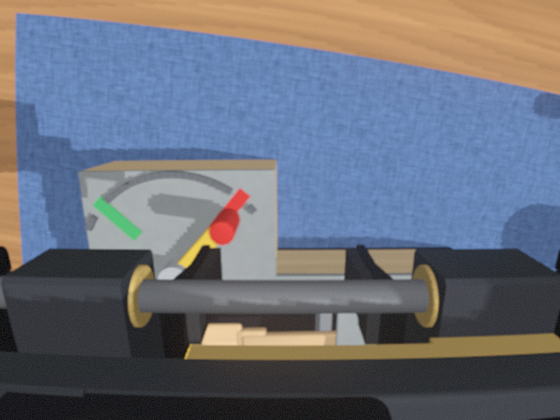

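Run:
```python
from h import *
d=cam('wrist')
b=np.load('box.npz');yaw=b['yaw'];t=b['t'];r=np.array([[np.cos(yaw),-np.sin(yaw)],[np.sin(yaw),np.cos(yaw)]])
inv=lambda q:r.T@(q[:2]-t)*1000
hsv=cv2.cvtColor(d['frame'],cv2.COLOR_RGB2HSV)
m=cv2.inRange(hsv,(50,100,60),(85,255,255));ys,xs=np.nonzero(m)
rect=cv2.minAreaRect(np.c_[xs,ys].astype(np.float32));print(rect,len(xs))
p=inv(onz(d,*rect[0],.0755));print('green',p,np.degrees(np.arctan2(p[1]-90,p[0]+105)),np.hypot(p[1]-90,p[0]+105))
m=cv2.inRange(hsv,(0,170,170),(6,255,255))|cv2.inRange(hsv,(174,170,170),(180,255,255));ys,xs=np.nonzero(m);print(xs.min(),xs.max(),ys.min(),ys.max())
for uv,z in [((239,199),.0755),((224,230),.13)]:
  p=inv(onz(d,*uv,z));print('red',p,np.degrees(np.arctan2(p[1]-90,p[0]+105)),np.hypot(p[1]-90,p[0]+105))
kx=np.array([-53.9,143.9]);print(r@kx/1000+t)
a0=46.5
for a in np.linspace(46.5,134,9):
  q=np.array([-105+75*np.cos(np.radians(a)),90+75*np.sin(np.radians(a))]);print(a,q-kx)
cv2.imwrite('pics/w1z.png',cv2.resize(d['frame'][150:310,60:300,::-1],None,fx=3.3,fy=3.3))
```

```text
((121.07208251953125, 217.49478149414062), (54.151512145996094, 11.488542556762695), 40.855377197265625) 606
green [-159.53682068  140.05445828] 137.4539655171206 74.02508766281423
215 251 189 242
red [-51.27895379 156.65473456] 51.13257692382009 85.60843676344837
red [-56.38142382 145.8880055 ] 48.97905849248243 74.07587399608565
[ 0.50979306 -0.03524326]
46.5 [0.52659318 0.50307783]
57.4375 [-10.73355356   9.31036309]
68.375 [-23.46023431  15.82118296]
79.3125 [-37.19108214  19.79899595]
90.25 [-51.4272482   21.09928605]
101.1875 [-65.65152515  19.67481305]
112.125 [-79.34713763  15.57732879]
123.0625 [-92.01651689   8.955697  ]
134.0 [-1.03199378e+02  5.04850254e-02]
```

View pics/w1z.png

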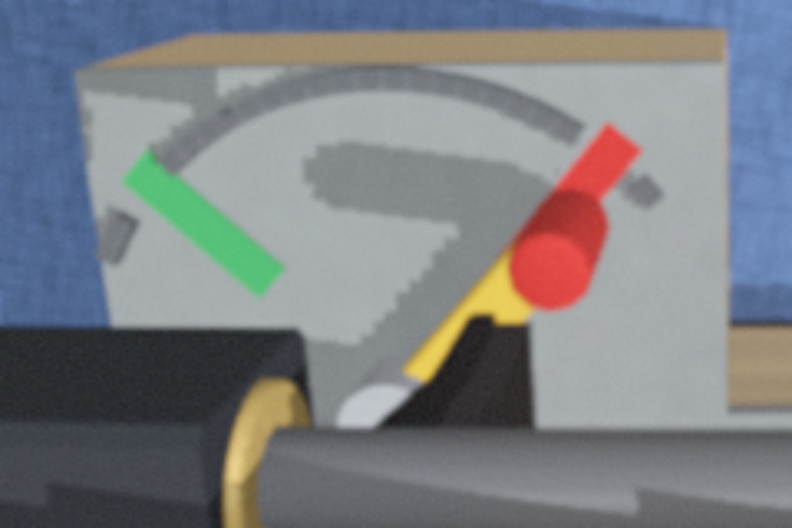

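```bash
python3 -m pendant '[[-0.1,0.03,0,0,0,0],[-0.2,0.06,0,0,0,0],[-0.3,0.09,0.1,0,0,0],[-0.4,0.12,0.2,0,0,0],[-0.458,0.136,0.3,0,0,0],[-0.458,0.136,0.4,0,0,0],[-0.458,0.136,0.5,0,0,0],[-0.458,0.136,0.6,0,0,0]]'
python3 - <<'E'
from h import *
d=cam('wrist');cv2.imwrite('pics/w2.png',d['frame'][:,:,::-1])
E
```

```text
time_s: 6.4
tool_pos: [0.5084, -0.035, 0.1618]
tool_rot: [-180.0, -0.0, 98.1]
force: [0.5, 0.8, 0.5]
grip_width: 0.0596
```

View pics/w2.png

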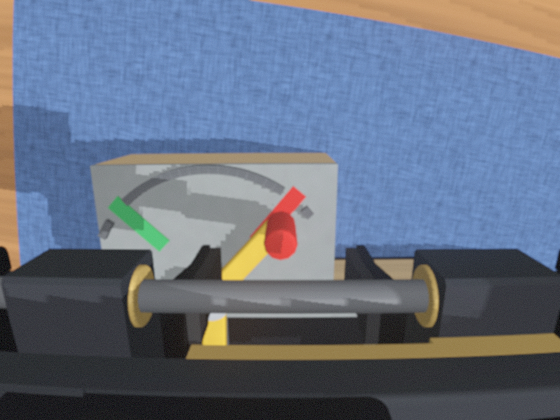

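```bash
python3 -m pendant '[[0,0,0.11,0,0,0],[0,0,0.22,0,0,0],[0,0,0.33,0,0,0],[0,0,0.44,0,0,0],[0,0,0.55,0,0,0],[0,0,0.63,0,0,0],[0,0,0.65,0,0,0],[0,0,0.65,0,0,0]]'
python3 -m pendant '[[0,0,0,0,0,0],[0,0,0,0,0,0],[0,0,0,0,0,0],[0,0,0,0,0,0],[0,0,0,0,0,0],[0,0,0,0,0,0],[0,0,0,0,0,0],[0,0,0,0,0,0]]' 0 20
```

```text
time_s: 7.45
tool_pos: [0.5086, -0.0355, 0.0976]
tool_rot: [180.0, 0.0, 98.1]
force: [0.0, -0.8, 0.3]
grip_width: 0.0599
time_s: 8.45
tool_pos: [0.5089, -0.0359, 0.0977]
tool_rot: [179.9, 0.0, 98.1]
force: [3.2, -2.2, -1.1]
grip_width: 0.0196
```

```bash
python3 -m pendant '[[-0.055,-0.045,0,0,0,0],[-0.116,-0.086,0,0,0,0],[-0.245,-0.148,0,0,0,0],[-0.385,-0.184,0,0,0,0],[-0.528,-0.193,0,0,0,0],[-0.671,-0.174,0,0,0,0],[-0.807,-0.128,0,0,0,0],[-0.938,-0.054,0,0,0,0]]'
python3 -m pendant '[[-0.06,0.05,0,0,0,0],[-0.108,0.095,0,0,0,0],[-0.108,0.095,0,0,0,0],[-0.108,0.095,0,0,0,0],[-0.108,0.095,0,0,0,0],[-0.108,0.095,0,0,0,0],[-0.108,0.095,0,0,0,0],[-0.108,0.095,0,0,0,0]]'
python3 - <<'E'
from h import *
d=cam('wrist');cv2.imwrite('pics/w3.png',d['frame'][:,:,::-1])
b=np.load('box.npz');yaw=b['yaw'];t=b['t'];r=np.array([[np.cos(yaw),-np.sin(yaw)],[np.sin(yaw),np.cos(yaw)]])
p=r.T@(env.get_obs()['tool_pos'][:2]-t)*1000;print(p,np.degrees(np.arctan2(p[1]-90,p[0]+105)),np.hypot(p[1]-90,p[0]+105))
E
```

```text
time_s: 9.45
tool_pos: [0.5141, -0.1266, 0.0973]
tool_rot: [-179.7, -0.3, 98.2]
force: [-5.3, 3.3, 6.4]
grip_width: 0.0195
time_s: 10.45
tool_pos: [0.5263, -0.1371, 0.0974]
tool_rot: [-179.9, -0.1, 98.1]
force: [-3.0, 3.7, 2.5]
grip_width: 0.0195
[-157.07971155  141.93588111] 135.07922727297995 73.55020123639409
```

View pics/w3.png

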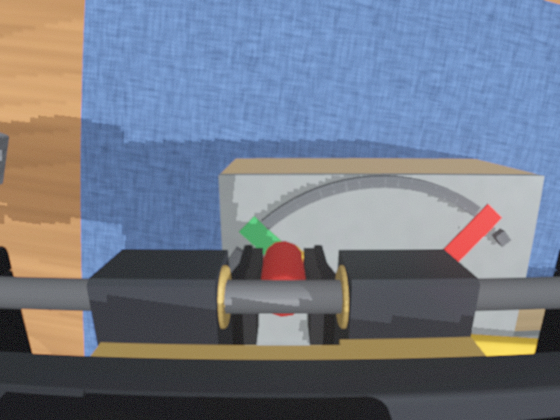

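```bash
python3 -m pendant '[[0,0,0,0,0,0],[0,0,0,0,0,0],[0,0,0,0,0,0],[0,0,-0.1,0,0,0],[0,0,-0.3,0,0,0],[0,0,-0.5,0,0,0],[0,0,-0.75,0,0,0],[0,0,-1,0,0,0]]' 50
python3 - <<'E'
from h import *
d=cam('wrist');cv2.imwrite('pics/w4.png',d['frame'][:,:,::-1])
d=cam('top');cv2.imwrite('pics/t4.png',cv2.resize(d['frame'][120:245,170:345,::-1],None,fx=4.4,fy=4.4,interpolation=cv2.INTER_CUBIC))
E
```

```text
time_s: 11.5
tool_pos: [0.5274, -0.1388, 0.1991]
tool_rot: [179.9, 0.0, 98.0]
force: [-0.2, 0.3, -0.2]
grip_width: 0.05
```

View pics/w4.png

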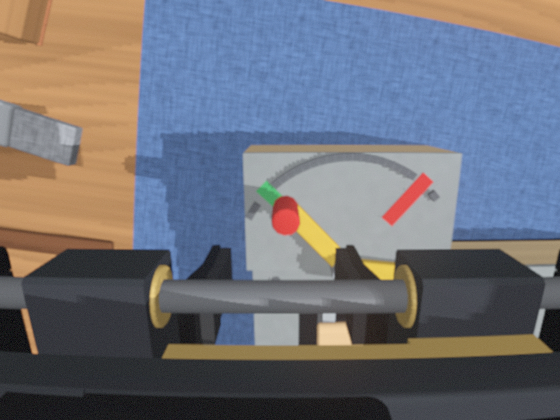

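View pics/t4.png

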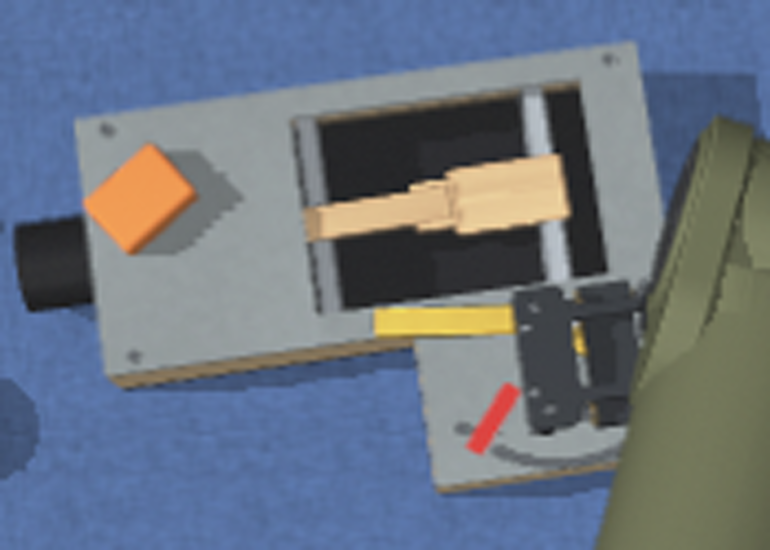

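Run:
```python
from h import *
d=cam('top')
b=np.load('box.npz');yaw=b['yaw'];t=b['t'];r=np.array([[np.cos(yaw),-np.sin(yaw)],[np.sin(yaw),np.cos(yaw)]])
inv=lambda q:r.T@(q[:2]-t)*1000
Z=lambda a,c,z: inv(onz(d,170+(a+.5)/4.4-.5,120+(c+.5)/4.4-.5,z))
for a,c in [(374,308),(374,334),(514,306),(514,332)]: 
  p=Z(a,c,.089);print('bar after',p)
for a,c in [(524,143),(550,141)]: print('bar before end',Z(a,c,.089))
for n,a,c,z in [('pend1',557,153,.063),('pend2',570,216,.063),('pad bot corner',458,234,.063),('pad top corner',444,172,.063),('hnd top',306,207,.066),('hnd bot',311,241,.066),('neck handle top',409,189,.066),('nh bot',414,227,.066)]: print(n,Z(a,c,z))
d=cam('wrist');p=inv(onz(d,287,217,.13));print('knob',p,np.degrees(np.arctan2(p[1]-90,p[0]+105)))
```

```text
bar after [ 8.82690112 67.68060095]
bar after [11.09420822 84.16043696]
bar after [-79.24389551  78.74742073]
bar after [-76.84892751  95.22057225]
bar before end [-100.84131259  -24.91528724]
bar before end [-117.55104413  -23.93320928]
pend1 [-123.32228903  -21.27355028]
pend2 [-125.54369865   21.33485781]
pad bot corner [-51.66720206  23.06861231]
pad top corner [-48.42003039 -18.8817543 ]
hnd top [43.65168722 -7.77626218]
hnd bot [43.39664098 14.90698373]
neck handle top [-24.2041705  -10.21717567]
nh bot [-23.94954594  15.10323495]
knob [-156.84179002  144.55657048] 133.53840115732564
```

```bash
python3 -c "
from h import *
print(env.get_obs()['qpos'])"
python3 -m pendant '[[0.1,0.09,0,0,0,0.117],[0.2,0.18,0,0,0,0.234],[0.3,0.27,0,0,0,0.35],[0.4,0.36,0,0,0,0.468],[0.5,0.45,0,0,0,0.585],[0.6,0.54,0,0,0,0.702],[0.7,0.63,0,0,0,0.82],[0.8,0.72,0,0,0,0.936]]'
python3 -c "
from h import *
o=env.get_obs();print(o['qpos'],o['tool_rot'],o['tool_pos'])
Rm=R.from_euler('xyz',o['tool_rot'],degrees=True).as_matrix()
print(Rm.T@(np.array([.6426,.0337,.10])-o['tool_pos']))"
```

```text
[-27.54592034   7.22316105  43.02797087 101.51810155  -5.17692458
  73.18763195 114.81420925]
time_s: 12.7
tool_pos: [0.5868, -0.0488, 0.1962]
tool_rot: [-180.0, 0.1, 13.5]
force: [-1.0, 0.7, 0.4]
grip_width: 0.0497
[-39.14300883  15.37602345  49.08573962  95.69674535 -11.95992167
  74.53264147  25.6411315 ] [-1.79993094e+02  1.16696723e-01  1.34786122e+01] [ 0.58675655 -0.04877485  0.19622073]
[ 0.07372461 -0.06717555  0.09607887]
```

```bash
python3 -m pendant '[[0.1,-0.09,0.05,0,0,0.02],[0.2,-0.18,0.1,0,0,0.047],[0.3,-0.27,0.15,0,0,0.047],[0.4,-0.36,0.2,0,0,0.047],[0.5,-0.45,0.28,0,0,0.047],[0.6,-0.54,0.36,0,0,0.047],[0.7,-0.63,0.44,0,0,0.047],[0.737,-0.67,0.5,0,0,0.047]]'
python3 - <<'E'
from h import *
d=cam('wrist');cv2.imwrite('pics/w5.png',d['frame'][:,:,::-1])
o=env.get_obs();print(o['qpos'],o['tool_pos'],o['tool_rot'])
d=cam('scene');cv2.imwrite('pics/s5.png',cv2.resize(d['frame'][140:330,150:360,::-1],None,fx=3,fy=3))
E
```

```text
time_s: 13.7
tool_pos: [0.6431, 0.0347, 0.1467]
tool_rot: [-180.0, 0.0, 9.7]
force: [-0.0, 0.3, 0.6]
grip_width: 0.0502
[-40.3250795   25.20544735  45.55558815  91.0307591  -18.66043691
  71.75535717  18.12374427] [0.64276546 0.03509411 0.14596457] [-1.79992278e+02  8.32653504e-02  9.69519855e+00]
```

View pics/w5.png

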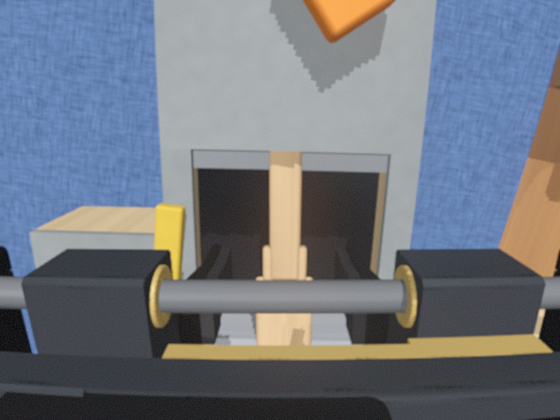

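View pics/s5.png

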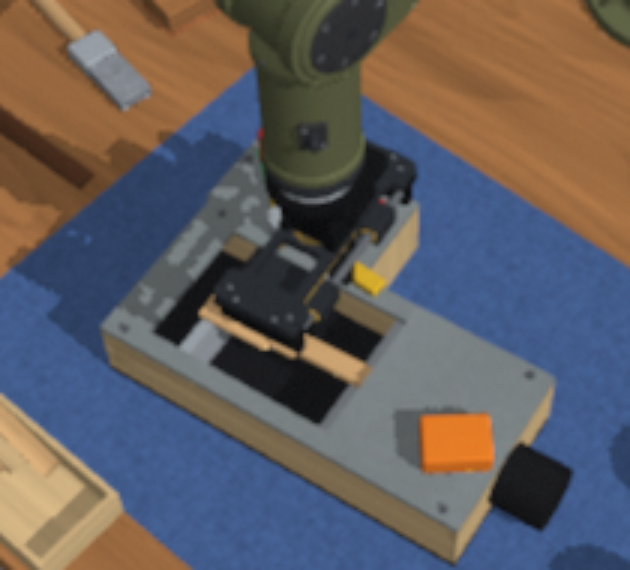

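Run:
```python
from h import *
d=cam('wrist');o=env.get_obs()
Rm=R.from_euler('xyz',o['tool_rot'],degrees=True).as_matrix()
cv2.imwrite('pics/w5z.png',cv2.resize(d['frame'][140:350,190:390,::-1],None,fx=2.8,fy=2.8))
for n,u,v in [('L top',269.5,160),('R top',300.5,160),('L shoulder',271.5,247),('R sh',299,247)]:
  p=onz(d,u,v,.066);print(n,Rm.T@(p-o['tool_pos'])*1000)
b=np.load('box.npz');yaw=b['yaw'];t=b['t'];r=np.array([[np.cos(yaw),-np.sin(yaw)],[np.sin(yaw),np.cos(yaw)]])
inv=lambda q:r.T@(q[:2]-t)*1000
for u,v in [(192,150),(389,155)]: print('open corner',inv(onz(d,u,v,.075)))
print('tcp',inv(o['tool_pos']))
```

```text
L top [ -8.70314576 -41.77595215  81.08878756]
R top [ 12.11204014 -41.78846121  81.06955314]
L shoulder [-7.85789437 20.42914827 81.11058001]
R sh [11.83764528 20.40920276 81.09237726]
open corner [43.28022189 62.4341416 ]
open corner [ 43.45000564 -65.05998694]
tcp [-4.68017968  2.73105044]
```

View pics/w5z.png

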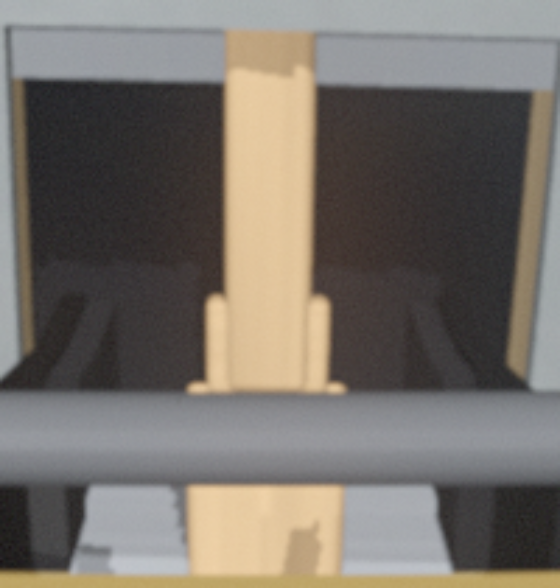

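```bash
python3 -m pendant '[[0.018,0,0.12,0,0,0],[0.018,0,0.25,0,0,0],[0.018,0,0.38,0,0,0],[0.018,0,0.5,0,0,0],[0.018,0,0.63,0,0,0],[0.018,0,0.76,0,0,0],[0.018,0,0.89,0,0,0],[0.018,0,1,0,0,0]]'
python3 -m pendant '[[0,0,0.03,0,0,0],[0,0,0.03,0,0,0],[0,0,0.03,0,0,0],[0,0,0.03,0,0,0],[0,0,0.03,0,0,0],[0,0,0.03,0,0,0],[0,0,0.03,0,0,0],[0,0,0.03,0,0,0]]' 0 30
```

```text
time_s: 14.85
tool_pos: [0.6445, 0.0338, 0.0466]
tool_rot: [180.0, 0.0, 9.6]
force: [0.6, 0.6, 0.5]
grip_width: 0.0503
time_s: 15.85
tool_pos: [0.645, 0.0338, 0.0451]
tool_rot: [-180.0, -0.1, 9.6]
force: [-1.4, 0.7, 5.1]
grip_width: 0.0215
```

```bash
cat > plan.py <<'E'
import numpy as np
def tcp(th,L,dz=0,dx=0):
    a=np.radians(th);g=np.array([43.5,62.5])+L*np.array([-np.cos(a),np.sin(a)])
    return g+16.7*np.array([-np.sin(a),-np.cos(a)])+np.array([dx,dz])
def rows(start,sched):
    # start=(th,xz)
    a=np.radians(start[0]);ty=np.array([-np.cos(a),np.sin(a)]);tz=np.array([-np.sin(a),-np.cos(a)])
    for s in sched:
        d=(tcp(*s)-start[1])/100
        print([0,round(d@ty,3),round(d@tz,3),round(-(s[0]-start[0])/90,3),0,0],'grasp',np.round(tcp(*s),1),'handle end low z',round(62.5+(s[2] if len(s)>2 else 0)-(180-s[1])*np.sin(np.radians(s[0]))-5,1))
E
python3 - <<'E'
from plan import *
rows((0,np.array([-4.6,44.3])),[(0,48.1),(3,49),(6,50),(9,51),(12,52),(15,53),(18,54),(18,54)])
print()
rows((18,tcp(18,54)),[(18,60),(18.5,68),(19,78),(20,88),(21,98),(22,110),(23,122),(24,134)])
print()
rows((24,tcp(24,134)),[(24,144),(25,156),(25,168),(25,180),(25,190),(25,195),(25,200),(25,205)])
E
```

```text
[0, np.float64(0.0), np.float64(-0.015), 0.0, 0, 0] grasp [-4.6 45.8] handle end low z 57.5
[0, np.float64(0.017), np.float64(-0.041), -0.033, 0, 0] grasp [-6.3 48.4] handle end low z 50.6
[0, np.float64(0.034), np.float64(-0.068), -0.067, 0, 0] grasp [-8.  51.1] handle end low z 43.9
[0, np.float64(0.049), np.float64(-0.097), -0.1, 0, 0] grasp [-9.5 54. ] handle end low z 37.3
[0, np.float64(0.062), np.float64(-0.127), -0.133, 0, 0] grasp [-10.8  57. ] handle end low z 30.9
[0, np.float64(0.074), np.float64(-0.158), -0.167, 0, 0] grasp [-12.   60.1] handle end low z 24.6
[0, np.float64(0.084), np.float64(-0.19), -0.2, 0, 0] grasp [-13.   63.3] handle end low z 18.6
[0, np.float64(0.084), np.float64(-0.19), -0.2, 0, 0] grasp [-13.   63.3] handle end low z 18.6

[0, np.float64(0.06), np.float64(0.0), 0.0, 0, 0] grasp [-18.7  65.2] handle end low z 20.4
[0, np.float64(0.141), np.float64(-0.006), -0.006, 0, 0] grasp [-26.3  68.2] handle end low z 22.0
[0, np.float64(0.243), np.float64(-0.014), -0.011, 0, 0] grasp [-35.7  72.1] handle end low z 24.3
[0, np.float64(0.345), np.float64(-0.0
[... 551 characters left out ...]
.float64(0.223), np.float64(-0.027), -0.011, 0, 0] grasp [-104.9  113.3] handle end low z 47.4
[0, np.float64(0.343), np.float64(-0.029), -0.011, 0, 0] grasp [-115.8  118.4] handle end low z 52.4
[0, np.float64(0.463), np.float64(-0.031), -0.011, 0, 0] grasp [-126.7  123.4] handle end low z 57.5
[0, np.float64(0.563), np.float64(-0.033), -0.011, 0, 0] grasp [-135.8  127.7] handle end low z 61.7
[0, np.float64(0.613), np.float64(-0.034), -0.011, 0, 0] grasp [-140.3  129.8] handle end low z 63.8
[0, np.float64(0.663), np.float64(-0.035), -0.011, 0, 0] grasp [-144.8  131.9] handle end low z 66.0
[0, np.float64(0.713), np.float64(-0.036), -0.011, 0, 0] grasp [-149.4  134. ] handle end low z 68.1
```

```bash
python3 -m pendant '[[0,0,-0.015,0,0,0],[0,0.017,-0.041,-0.033,0,0],[0,0.034,-0.068,-0.067,0,0],[0,0.049,-0.097,-0.1,0,0],[0,0.062,-0.127,-0.133,0,0],[0,0.074,-0.158,-0.167,0,0],[0,0.084,-0.19,-0.2,0,0],[0,0.084,-0.19,-0.2,0,0]]'
python3 - <<'E'
from h import *
o=env.get_obs();print(o['qpos'],o['tool_pos'],o['wrist_torque'])
b=np.load('box.npz');yaw=b['yaw'];t=b['t'];r=np.array([[np.cos(yaw),-np.sin(yaw)],[np.sin(yaw),np.cos(yaw)]])
print(r.T@(o['tool_pos'][:2]-t)*1000)
d=cam('scene');cv2.imwrite('pics/s6.png',cv2.resize(d['frame'][140:330,150:360,::-1],None,fx=3,fy=3))
E
```

```text
time_s: 16.85
tool_pos: [0.6453, 0.0275, 0.0624]
tool_rot: [162.0, 0.1, 9.8]
force: [-0.7, 0.1, -0.5]
grip_width: 0.0215
[-52.82825709  33.70435041  50.34138457  96.68743868  -8.46673122
  59.98663692   6.16130783] [0.64532754 0.02749763 0.06242488] [ 0.33489342  0.09359163 -0.01392129]
[-10.98977219   0.84502568]
```

View pics/s6.png

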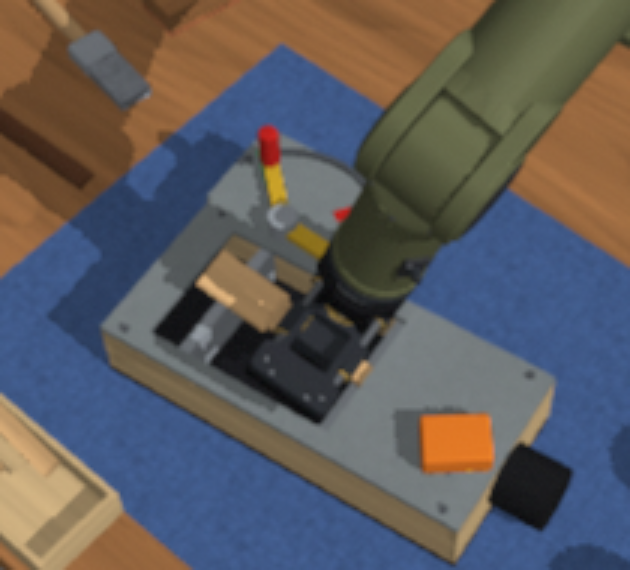

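```bash
python3 -m pendant '[[0,0.06,0,0,0,0],[0,0.141,-0.006,-0.006,0,0],[0,0.243,-0.014,-0.011,0,0],[0,0.345,-0.031,-0.022,0,0],[0,0.447,-0.052,-0.033,0,0],[0,0.569,-0.077,-0.044,0,0],[0,0.69,-0.107,-0.056,0,0],[0,0.81,-0.141,-0.067,0,0]]'
python3 - <<'E'
from h import *
o=env.get_obs();print(o['qpos'],o['tool_pos'],o['wrist_torque'])
b=np.load('box.npz');yaw=b['yaw'];t=b['t'];r=np.array([[np.cos(yaw),-np.sin(yaw)],[np.sin(yaw),np.cos(yaw)]])
print(r.T@(o['tool_pos'][:2]-t)*1000)
d=cam('scene');cv2.imwrite('pics/s7.png',cv2.resize(d['frame'][140:330,150:360,::-1],None,fx=3,fy=3))
d=cam('wrist');cv2.imwrite('pics/w7.png',d['frame'][:,:,::-1])
E
```

```text
time_s: 17.9
tool_pos: [0.6582, -0.0467, 0.1025]
tool_rot: [155.9, -0.0, 9.6]
force: [-0.2, 0.5, -0.9]
grip_width: 0.0215
[-52.12932772  33.31041126  54.45981466  95.80081051  -2.98873297
  60.48789446   7.70185841] [ 0.65822949 -0.04670652  0.10247199] [0.43905281 0.107079   0.01936624]
[-86.27326246  -1.41603417]
```

View pics/s7.png

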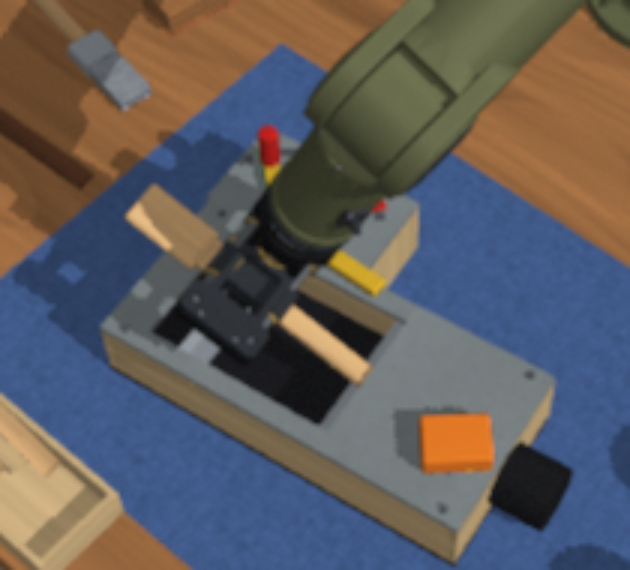

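View pics/w7.png

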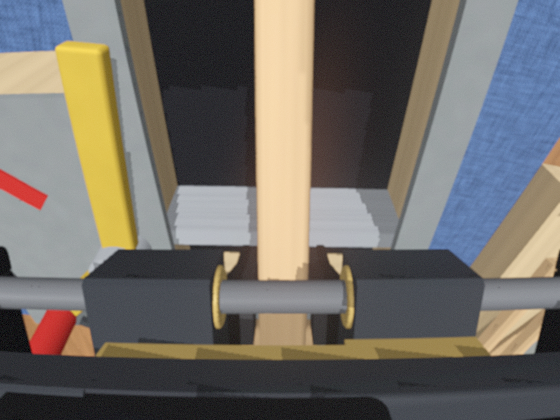

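```bash
python3 -m pendant '[[0,0.1,0,0,0,0],[0,0.223,-0.027,-0.011,0,0],[0,0.343,-0.029,-0.011,0,0],[0,0.463,-0.031,-0.011,0,0],[0,0.563,-0.033,-0.011,0,0],[0,0.613,-0.034,-0.011,0,0],[0,0.663,-0.035,-0.011,0,0],[0,0.7,-0.035,-0.011,0,0]]'
python3 - <<'E'
from h import *
o=env.get_obs();print(o['qpos'],o['tool_pos'],o['wrist_torque'])
b=np.load('box.npz');yaw=b['yaw'];t=b['t'];r=np.array([[np.cos(yaw),-np.sin(yaw)],[np.sin(yaw),np.cos(yaw)]])
print(r.T@(o['tool_pos'][:2]-t)*1000)
d=cam('scene');cv2.imwrite('pics/s8.png',cv2.resize(d['frame'][140:330,150:360,::-1],None,fx=3,fy=3))
d=cam('wrist');cv2.imwrite('pics/w8.png',d['frame'][:,:,::-1])
E
```

```text
time_s: 19.0
tool_pos: [0.6686, -0.1077, 0.1337]
tool_rot: [155.0, 0.0, 9.6]
force: [0.9, -0.2, -1.2]
grip_width: 0.0215
[-47.74525023  32.04273899  55.7180603   93.96093581  -1.77520785
  61.14636888  12.58736445] [ 0.66859472 -0.10772306  0.13369189] [ 0.44778299  0.12509054 -0.01401196]
[-148.14278493   -3.03394836]
```

View pics/s8.png

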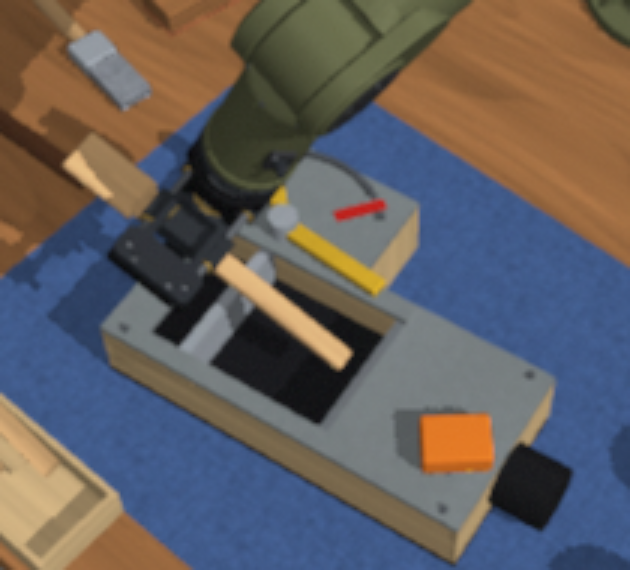

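View pics/w8.png

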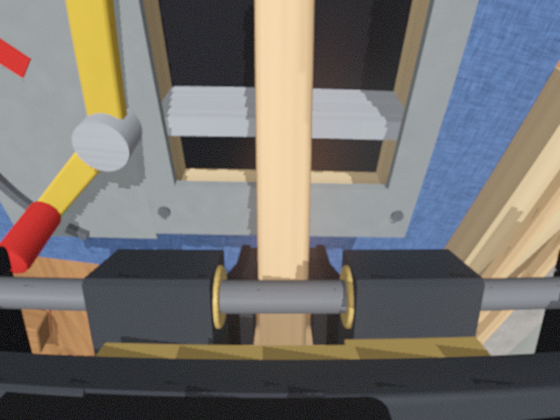

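```bash
python3 -m pendant '[[0,0.04,-0.086,0,0,0],[0,0.09,-0.193,0,0,0],[0,0.15,-0.322,0,0,0],[0,0.21,-0.45,0,0,0],[0,0.28,-0.6,0,0,0],[0,0.35,-0.75,0,0,0],[0,0.41,-0.88,0,0,0],[0,0.46,-0.986,0,0,0]]'
python3 -m pendant '[[0,0,0,0,0,0],[0,0,0,0,0,0],[0,0,0,0,0,0],[0,0,0,0,0,0],[0,0,0,0,0,0],[0,0,0,0,0,0],[0,0,0,0,0,0],[0,0,0,0,0,0]]'
python3 - <<'E'
from h import *
o=env.get_obs();print(o['qpos'],o['tool_pos'],o['tool_rot'],o['wrist_torque'],o['joint_velocities'].round(2))
b=np.load('box.npz');yaw=b['yaw'];t=b['t'];r=np.array([[np.cos(yaw),-np.sin(yaw)],[np.sin(yaw),np.cos(yaw)]])
print(r.T@(o['tool_pos'][:2]-t)*1000)
d=cam('scene');cv2.imwrite('pics/s9.png',d['frame'][:,:,::-1])
Rm=R.from_euler('xyz',o['tool_rot'],degrees=True).as_matrix()
for y in(-180,-170,-150): # predicted handle end, tool coords
    p=o['tool_pos']+Rm@np.array([0,y,-17])/1000;print(y,p,'low',p[2]-.005,proj(d,p))
d=cam('top');cv2.imwrite('pics/t9.png',d['frame'][:,:,::-1]);print(proj(d,o['tool_pos']+Rm@np.array([0,-180,-17])/1000))
d=cam('wrist');cv2.imwrite('pics/w9.png',d['frame'][:,:,::-1])
E
```

```text
time_s: 20.1
tool_pos: [0.6686, -0.1078, 0.2436]
tool_rot: [155.0, -0.0, 9.6]
force: [-0.7, 0.2, -0.2]
grip_width: 0.022
time_s: 21.1
tool_pos: [0.6685, -0.1077, 0.2425]
tool_rot: [155.0, -0.0, 9.6]
force: [-0.1, -1.3, -0.7]
grip_width: 0.0217
[-49.68004808  26.78668776  58.93464333  86.94280391   1.52870201
  71.80039263  14.17450206] [ 0.66853015 -0.10774556  0.24251327] [ 1.54982543e+02 -2.31324128e-03  9.60302101e+00] [ 0.44685322  0.09395375 -0.00356605] [-0.08 -0.05 -0.   -0.01  0.04 -0.07  0.03]
[-148.15591217   -2.96683639]
-180 [0.64012276 0.06016988 0.18179732] low 0.17679732215154856 [265.18940063 237.5401955 ]
-170 [0.64163428 0.05123504 0.18602627] low 0.1810262659011909 [262.01351178 235.02762217]
-150 [0.64465734 0.03336537 0.19448415] low 0.18948415340047553 [255.6516774  229.99429307]
[245.17842459 160.02736283]
```

View pics/s9.png

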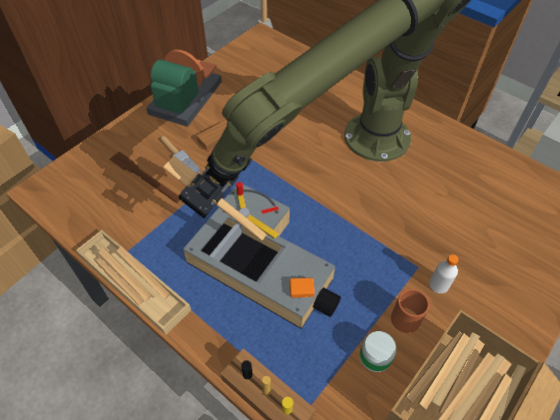

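View pics/t9.png

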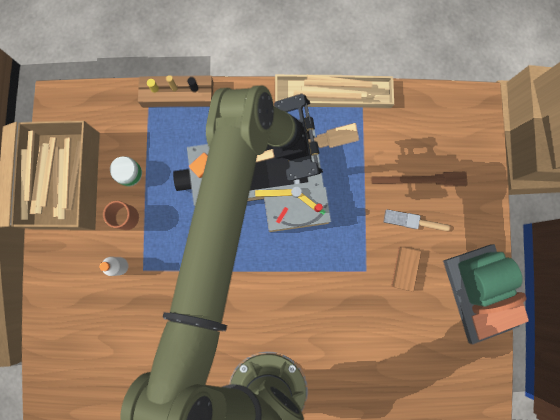

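View pics/w9.png

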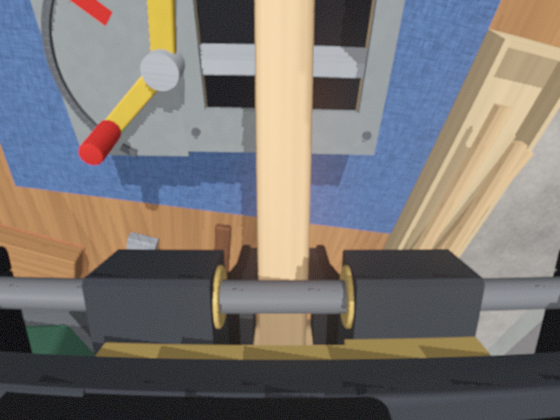

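Run:
```python
from h import *
b=np.load('box.npz');yaw=b['yaw'];t=b['t'];r=np.array([[np.cos(yaw),-np.sin(yaw)],[np.sin(yaw),np.cos(yaw)]])
inv=lambda q:r.T@(q[:2]-t)*1000
d=cam('top');f=d['frame'];hsv=cv2.cvtColor(f,cv2.COLOR_RGB2HSV)
m=(cv2.inRange(hsv,(0,170,150),(6,255,255))|cv2.inRange(hsv,(174,170,150),(180,255,255)))
for (x0,x1) in [(305,335)]:
  ys,xs=np.nonzero(m[195:220,x0:x1]);u,v=xs.mean()+x0,ys.mean()+195
  p=inv(onz(d,u,v,.128));print(u,v,p,np.degrees(np.arctan2(p[1]-90,p[0]+105)))
cv2.imwrite('pics/t9z.png',cv2.resize(f[170:240,250:345,::-1],None,fx=8,fy=8,interpolation=cv2.INTER_CUBIC))
```

```text
318.0 207.0 [-154.24445356  144.42319079] 132.14015560588174
```

View pics/t9z.png

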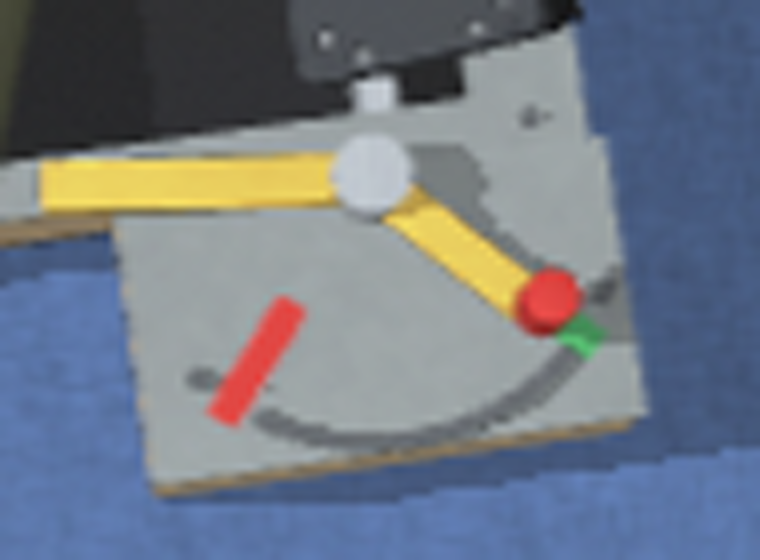

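Run:
```python
from h import *
b=np.load('box.npz');yaw=b['yaw'];t=b['t'];r=np.array([[np.cos(yaw),-np.sin(yaw)],[np.sin(yaw),np.cos(yaw)]])
inv=lambda q:r.T@(q[:2]-t)*1000
def go(n,x0,y0,k,pts):
  d=viewer.read_camera(n)
  for nm,a,c,z in pts: 
    p=inv(onz(d,x0+(a+.5)/k-.5,y0+(c+.5)/k-.5,z));print(nm,p.round(1),'ang',np.degrees(np.arctan2(p[1]-90,p[0]+105)).round(2))
go('top',250,170,8,[('red1',290,305,.075),('red2',225,415,.075),('bar L',42,187,.089),('bar R',330,181,.089),('knobtop',553,294,.13),('hub',372,172,.1),('hub',372,172,.089),('greentip',585,338,.075),('arm mid',457,245,.089)])
go('top',170,120,4.4,[('green old a',622,368,.075),('green old b',679,408,.075)])
```

```text
red1 [-70.8 128.5] ang 48.42
red2 [-42.8 163.7] ang 49.81
bar L [ 9.6 77. ] ang -6.46
bar R [-90.1  88.9] ang -4.27
knobtop [-156.1  143. ] ang 133.94
hub [-104.2   89.3] ang -39.7
hub [-105.1   87.8] ang -92.56
greentip [-171.9  154.5] ang 136.08
arm mid [-130.7  117.3] ang 133.29
green old a [-142.8  125.9] ang 136.5
green old b [-175.2  156.4] ang 136.57
```

Run:
```python
from cell import env
o=env.get_obs();print(o['time_s'],o['tool_pos'],o['grip_width'],o['joint_velocities'].round(2),o['force'])
print(env.sign_off())
```

```text
21.4 [ 0.66856037 -0.10767958  0.24252326] 0.021740925906303003 [ 0.1   0.06 -0.01 -0.04 -0.03 -0.04 -0.03] [-0.18868027 -0.49465891 -0.30753804]
the job is handed in; nothing more can be done
None
```

The lever is in the green notch and the spatula is out of the box, held still in the gripper; I signed off at 21.4 s. No verdict was reported.

**What I did:** I pinched the red knob and swung it from the red mark round to the green mark. I then gripped the spatula just behind the neck, tilted it 18–25° with the paddle end rising first, drew it out along its own slant, and lifted it clear.

**Last checks:**
- **Spatula:** The lowest point, at the handle end, is at about z 177 mm, which is about 102 mm above the lid. The handle end showed in the scene picture at (266, 237), within about a pixel of where I predicted it. The grip is steady at 21.7 mm, the arm is at rest and the wrist force is under 1 N.
- **Lever:** The angle came out about 2–2.5° (0.04 rad) short of the middle of the notch, well inside its ±0.12 rad. A rough red-pixel centroid read lower, about 4° short, which is still inside the notch.
- **Other things:** In the last pictures they appear where they started, by eye only. The last top view hid part of the sponge behind the arm, but the scene picture shows it in place.

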